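# Put the domino box away in the games cupboard

### The job

Swing the door of the little wooden games cupboard wide open, about square to its front or further, and leave it open. Then slide the flat wooden domino box along the table, without lifting it, into the cupboard until no part of it sticks out past the front edges of the cupboard's walls. Do not disturb the drink can or the tray of pool balls.

Things in the scene. Friction and masses are not known exactly. Their poses are not given: they have to be found in the camera images.
- cupboard: Wooden cupboard, fixed on the table: 200 deep (x), 240 wide (y), 200 mm high, walls and roof 12 mm, no floor or sill. Origin: centre of underside; its -x points out of the front (about world -y). Front wall edges at x = -100 mm, back's inner face +88, sides' inner faces y = -108 and 108, roof underside 188 mm up: lean the hand back to push things in. Card packs, 35 mm high, on its rear top.
- cupboard_door (a joint): Door angle, rad: 0 shut, 1.57 square to the front, 2.2 the stop; may start ajar up to 0.3. Light hinge (0.03 N m friction), no spring or latch, stays where left. Wooden door 236 wide, 192 high, 15 mm thick, top edge 197 mm above the table, covers the front; hinged at the cupboard's own -y side (far from the robot). Seen from above it turns counter-clockwise as it opens.
- cupboard_door_handle (a point): Middle of the door's handle, an upright round steel bar 11 mm thick, 111 mm long, 35 mm out from the door's outer face, 30 mm from its free edge, 132 mm above the table; bar's top at 188 mm, can be straddled from above. Thin stubs join it to the door 42.5 mm above and below this point. Axes turn with the door: -x out of the outer face, z up.
- cupboard_door_hinge (a point): Point on the upright hinge axis of the door, half way up the door.
- dominoes: Flat closed domino box, pale wood: 140 long (x), 100 wide (y), 36 mm high, 0.35 to 0.7 kg, loose. Too wide for most grippers: push it. Origin: centre of its underside, z up. It starts on the table before the cupboard, beyond the door's swing, its +x short end roughly towards the cupboard, up to 25 degrees askew and 50 mm aside.
- dominoes_corner0 (a point): Bottom corner of the domino box at its own x = -70 mm, y = -50 mm.
- dominoes_corner1 (a point): Bottom corner of the domino box at its own x = -70 mm, y = 50 mm.
- dominoes_corner2 (a point): Bottom corner of the domino box at its own x = 70 mm, y = -50 mm.
- dominoes_corner3 (a point): Bottom corner of the domino box at its own x = 70 mm, y = 50 mm.
- can: Plain metal drink can, 66 mm across and 115 mm high, on the table on the far side of the domino box. Origin: centre of its underside. Leave it where it is.
- ball_tray: Wooden tray, 205 x 143 mm, holding six pool balls, 63 mm high in all, at the robot's right. Origin: centre of its underside. Leave it where it is.
Things that resemble listed ones, but are neither listed nor needed, are in the scene too. What is shaped like the dominoes but orange or yellow is not meant.

How it is judged:
By the outcome, as a careful person would: the job done as asked, in the order asked, and still so for the second after the job is handed in, with the robot touching nothing.
It also fails if it takes over 70 s, if anything falls off the work surface, if the arm or the gripper's body presses on something with over 40 N, if the wrist force passes 120 N, or if a joint passes its speed limit or range.

### The arm

A 6-joint arm with a two-finger parallel gripper is mounted at the origin on the work surface. World frame = base frame: x ahead of the robot, y to its left, z up, the work surface at z = 0. Lengths are in m, angles in rad, forces in N, time in s.
With the tool pointing down it reaches from about 0.325 to 0.85 m from the base axis. Payload 4.4 kg.
Tool frame: the origin (TCP) lies at the very end of the fingers, on their centre line; the grasp point (between the pads) lies 19 mm behind it; z points along the fingers, y is the line along which they close (so a half turn about z gives the same grasp; the last joint's range is limited). The gripper opens to 94 mm and grips with 3 to 60 N. Pads are 16 mm wide; open, the fingers measure 119 mm over their backs; the gripper's body (75 mm by 177 mm) begins 78 mm behind the grasp point.
Start: joints at [-1.5, 0.207, 1.542, -0, 1.393, -0.15], TCP at [0.126, -0.561, 0.205] pointing down, gripper open.
Joint ranges: [-2.73, 2.73], [-0.86, 2.22], [0.23, 2.46], [-1.11, 4.25], [0.08, 2.63], [-2.82, 2.82]. Speed limits (rad/s): [2.79, 2.79, 3.14, 3.14, 3.14, 3.14].

### API

Orientations are given as a rotation vector (axis times angle).
In Python, from rig import sense, read_camera, camera_model, job_done, outline_of, place_of gives the robot as it stands.
- The arm moves only by the tool jog_arm, never from a script. Its arguments are lists of equal length, an entry for each row: "dr": the turn, a rotation vector about the tool's x, y, z each as a share of 90 degrees, from -1 to 1, a list of three; "dp": the shift along the tool's x, y, z each as a share of 200 mm, from -1 to 1, a list of three; "hand": the opening, from -1 (shut) to 1 (fully open). In form: {"dr": [[ax, ay, az], ...], "dp": [[dx, dy, dz], ...], "hand": [hand, ...]}. A call has 1 to 10 rows; each row is the pose to reach, as a shift and turn from the pose commanded when the call began, along the tool's axes at that moment; what a row does not reach only later rows make up. A row lasts 1/10 s, in which the tool goes at most 50 mm and 8.59 degrees, less where a joint would pass 70% of its speed; a pose out of reach is approached as far as the arm can. A call with a number of a shift or a turn outside -1 to 1 is refused whole. A call with a gripper value outside its range is refused whole. The fingers move at their own pace and stop on an object; "newtons" is the grip in N (left out, the last holds). Time passes only in rows, so rows that repeat a pose let the fingers close. It gives the time, the measured TCP pose, the force, the opening and the grip force at its end, in the units of the state.
- sense(): the state, without advancing time (a new reading comes with each control period).
- read_camera(name): name is "side" or "top" or "wrist"; returns the picture (480x640x3 uint8, red, green, blue); there is no depth.
- camera_model(name): a dict with "mtx" (3x3 intrinsics, pixels), "k1" (the pictures are not rectified: a ray, as slopes to the right and down, at radius r is drawn at 1 + k1 r^2 times it, then the intrinsics apply), "xyz" and "orientation" of the camera in the world. Camera axes: x right, y down, z forward; pixel columns grow to the right and rows downward; lengths in m; the calibration is good to about 2 mm. A picture is of the moment at which its call begins: read the wrist's pose just before it. camera_model takes no time and is no camera call; for the wrist camera it gives the pose at the moment of the call.
- job_done(): hands the job in; it is judged then, once.
Trained networks look in the newest picture that a camera, given by its name, has taken for a name from the list of things; names that differ only in an ending like _2 or _b are one class to them, and where a whole thing is asked for, a point or a joint stands for the part that bears it (a point fixed in the world has none). Each returns a list of dicts, best first, with "p" (0 to 1); they miss things now and then, are a little off and sometimes report something else, mostly with a low value. They report only what shows in the picture. A call takes as long as a camera call. They do not tell look-alikes from the thing itself.
- outline_of(camera, target): "region" (480x640 bool, what is visible of it) and "uv" ([column, row] in pixels, amid what is visible of it).
- place_of(camera, target): "uv" ([column, row] in pixels: a listed point, or the origin of a listed thing).
The state is a dict: "t": time; "joints": joint angles; "joint_velocities": joint speeds; "joint_torque": joint torques, N m; "tool_pos": TCP position; "ee_rot": TCP orientation; "force": force on the tool from outside, world axes, zero at the start; "ft_torque": the same for the moment, N m; "width": opening from 0.0 (shut) to 1.0 (fully open); "grasp_force": force on a finger pad.
Only numpy, scipy, OpenCV 4.12 (cv2) and the standard library are available. Lean on these libraries where they do the work, as an engineer would, in place of code of your own. Each camera call takes 0.05 s, during which the arm holds its last target. There are 200 camera calls.

## Working session

There is one attempt and no reset: what is moved stays moved. The work goes in short steps, Python scripts to look and compute and a tool call to move; the robot and the scene stay as the last step left them, time stands still between calls to the robot, and variables do not carry over. Pictures are saved under pics/ and viewed, at most 10 in all, crops included, and the job is handed in when it is done.

Besides the shell and the picture viewer there is one more tool, called in YAML: its name, and indented under it one key for each argument. jog_arm: Moves the arm, as the interface text tells. Its arguments: {"type":"object","properties":{"dr":{"type":"array","items":{"type":"array","items":{"type":"number"}}},"dp":{"type":"array","items":{"type":"array","items":{"type":"number"}}},"hand":{"type":"array","items":{"type":"number"}},"newtons":{"type":"number"}},"required":["dr","dp","hand"]}

```bash
mkdir -p pics
cat > h.py <<'E'
import numpy as np, cv2
from scipy.spatial.transform import Rotation as R
from rig import *
def Rm(o):
    o=np.array(o,float)
    return o if o.shape==(3,3) else (R.from_rotvec(o).as_matrix() if o.size==3 else R.from_quat(o).as_matrix())
def ray(cam,uv,m=None):
    m=m or camera_model(cam); K=np.array(m["mtx"]); 
    d=np.linalg.solve(K,[uv[0],uv[1],1])[:2]; s=d.copy()
    for _ in range(20): s=d/(1+m["k1"]*(s@s))
    return np.array(m["xyz"],float), Rm(m["orientation"])@np.r_[s,1]
def at_z(cam,uv,z,m=None):
    o,d=ray(cam,uv,m); return o+d*(z-o[2])/d[2]
def proj(cam,P,m=None):
    m=m or camera_model(cam); p=Rm(m["orientation"]).T@(np.array(P,float)-np.array(m["xyz"])); s=p[:2]/p[2]
    s=s*(1+m["k1"]*(s@s)); return (np.array(m["mtx"])@np.r_[s,1])[:2]
def save(cam,name):
    im=read_camera(cam); cv2.imwrite(f"pics/{name}.png",im[:,:,::-1]); return im
def rel(p,Rt=None):
    """world target -> dp shares, dr shares"""
    s=sense(); R0=Rm(s["ee_rot"]); dp=R0.T@(np.array(p)-np.array(s["tool_pos"]))/0.2
    dr=(R.from_matrix(R0.T@Rt).as_rotvec()/(np.pi/2)) if Rt is not None else None
    return dp.round(3),None if dr is None else dr.round(3)
E
cat > a.py <<'E'
from h import *
a=save("top","top0"); b=save("side","side0")
for c in("top","side"):
    m=camera_model(c); print(c,m)
    for n,z in(("cupboard",0),("cupboard_door_handle",.132),("cupboard_door_hinge",.1),("dominoes",0),("dominoes_corner0",0),("dominoes_corner1",0),("dominoes_corner2",0),("dominoes_corner3",0),("can",0),("ball_tray",0)):
        for r in place_of(c,n)[:3]: print(n,round(r["p"],2),np.round(r["uv"]),at_z(c,r["uv"],z,m).round(3))
print(sense())
E
python3 a.py
```

```text
top {'mtx': array([[503.09083479,   0.        , 318.4762029 ],
       [  0.        , 503.09083479, 240.37032669],
       [  0.        ,   0.        ,   1.        ]]), 'k1': 0.0005249296433306668, 'xyz': array([ 0.35937735, -0.08823072,  1.37321497]), 'orientation': array([-2.16247469,  2.13782957, -0.13513092])}
cupboard_door_handle 0.72 [248. 270.] [0.449 0.094 0.132]
cupboard_door_hinge 0.6 [223. 195.] [0.645 0.169 0.1  ]
dominoes 0.93 [348. 268.] [ 0.465 -0.16   0.   ]
dominoes 0.74 [386. 335.] [ 0.286 -0.261  0.   ]
dominoes 0.64 [167. 336.] [0.277 0.325 0.   ]
dominoes_corner0 0.91 [252. 142.] [0.82  0.112 0.   ]
dominoes_corner0 0.89 [193. 358.] [0.221 0.254 0.   ]
dominoes_corner0 0.84 [354. 332.] [ 0.294 -0.176  0.   ]
dominoes_corner1 0.91 [252. 142.] [0.82  0.112 0.   ]
dominoes_corner1 0.89 [193. 358.] [0.221 0.254 0.   ]
dominoes_corner1 0.84 [354. 332.] [ 0.294 -0.176  0.   ]
dominoes_corner2 0.91 [252. 142.] [0.82  0.112 0.   ]
dominoes_corner2 0.89 [193. 358.] [0.221 0.254 0.   ]
dominoes_corner2 0.84 [354. 332.] [ 0.294 -0.176  0.   ]
dominoes_corner3 0.91 [252. 142.]
[... 1595 characters left out ...]
5 -0.475 -0.   ]
{'t': 1.1, 'joints': array([-1.49952541e+00,  2.06614616e-01,  1.54149502e+00,  2.42572260e-05,
        1.39352377e+00, -1.50501207e-01]), 'joint_velocities': array([-0.00047682, -0.00022449,  0.00168144,  0.00070924, -0.00100815,
        0.0003492 ]), 'joint_torque': array([ 5.19475107e-04, -3.70889068e+01, -2.81764340e+01,  6.98867510e-02,
        2.74078682e-02, -6.59316612e-06]), 'tool_pos': array([ 0.12647233, -0.56091505,  0.20544073]), 'ee_rot': array([-3.12225958e+00, -3.47634316e-01, -4.00112264e-05]), 'force': array([ 0.0641965 , -0.35032676, -0.77786358]), 'ft_torque': array([-0.04218167, -0.02086695,  0.01418965]), 'grasp_force': 0.0, 'width': 0.9988740403623538}
```

View pics/top0.png

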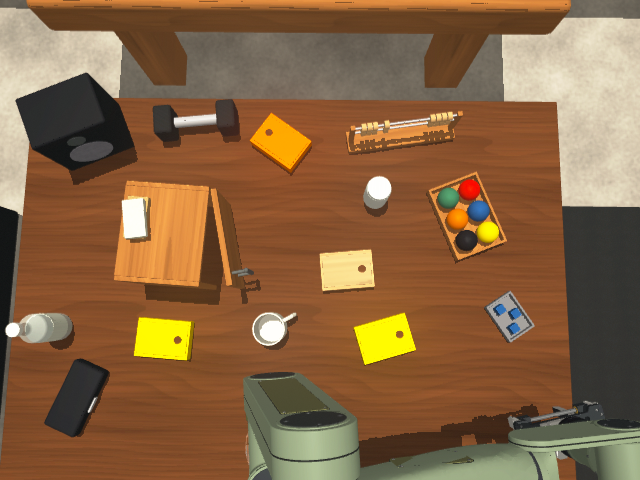

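View pics/side0.png

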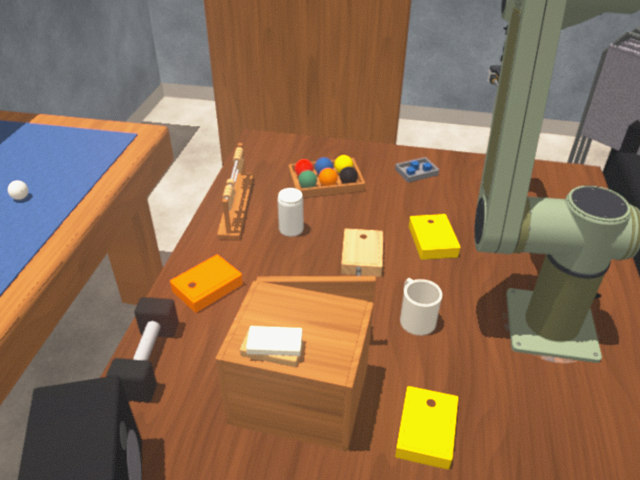

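Top view: the pale domino box is at (348,270). Look-alikes are yellow at (385,338) and (163,338) and orange at (281,142), and all three are ruled out by colour. The cupboard roof spans about (115–210, 181–287), with the door ajar from the hinge at (213,188) to the free edge at (229,287). The handle is at (242,272), the can at (377,192), the tray at (467,215) and a mug at (270,330).

```bash
cat > b.py <<'E'
from h import *
im=cv2.imread("pics/top0.png")
cv2.imwrite("pics/crop0.png",cv2.resize(im[165:310,105:385],None,fx=2.85,fy=2.85,interpolation=cv2.INTER_CUBIC))
read_camera("top"); m=camera_model("top")
for r in outline_of("top","dominoes"):
    c,_=cv2.findContours(r["region"].astype(np.uint8),0,2)
    c=max(c,key=cv2.contourArea); b=cv2.boxPoints(cv2.minAreaRect(c))
    print(r["p"],np.round(r["uv"]),b.round(1).tolist()); P=np.array([at_z("top",q,.036,m)[:2] for q in b]);print(P.round(3).tolist(),P.mean(0),np.linalg.norm(np.diff(P,axis=0),axis=1))
for n in("cupboard","cupboard_door"):
  for r in outline_of("top",n):
    c,_=cv2.findContours(r["region"].astype(np.uint8),0,2); c=max(c,key=cv2.contourArea)
    a=cv2.approxPolyDP(c,4,True)[:,0]; print(n,r["p"],a.tolist()); print([at_z("top",q,.2,m)[:2].round(3).tolist() for q in a])
E
python3 b.py
```

```text
0.72 [280. 142.] [[248.3000030517578, 141.6999969482422], [270.79998779296875, 111.0999984741211], [313.20001220703125, 142.3000030517578], [290.70001220703125, 172.89999389648438]]
[[0.809, 0.118], [0.897, 0.058], [0.809, -0.061], [0.722, -0.0]] [0.80924703 0.02868594] [0.10702683 0.14825144 0.10603228]
0.69 [163. 336.] [[133.1999969482422, 355.5], [137.6999969482422, 315.1000061035156], [193.89999389648438, 321.29998779296875], [189.39999389648438, 361.70001220703125]]
[[0.229, 0.401], [0.333, 0.395], [0.318, 0.246], [0.215, 0.254]] [0.27367669 0.32407927] [0.10440041 0.14966007 0.10411677]
0.6 [348. 268.] [[317.8999938964844, 253.3000030517578], [371.0, 248.8000030517578], [374.20001220703125, 287.3999938964844], [321.20001220703125, 291.79998779296875]]
[[0.502, -0.078], [0.515, -0.219], [0.413, -0.228], [0.4, -0.087]] [ 0.45746027 -0.15293309] [0.14233059 0.10299042 0.14089539]
0.57 [386. 336.] [[352.29998779296875, 325.8999938964844], [404.79998779296875, 311.20001220703125], [415.8999938964844, 350.8999938964844], [363.3999938964844, 365.6000061035156]]
[[0.312, -0.17], [0.351, -0.308], [0.249, -0.336], [0.21, -0.199]] [ 0.28066434 -0.25312279] [0.14356968 0.10587369 0.14208793]
cupboard 0.65 [[126, 183], [115, 279], [215, 288], [200, 281], [205, 220], [211, 207], [226, 284], [243, 287], [243, 276], [252, 272], [240, 266], [229, 205], [218, 191]]
[[0.648, 0.383], [0.419, 0.394], [0.401, 0.16], [0.416, 0.195], [0.561, 0.19], [0.592, 0.177], [0.41, 0.134], [0.404, 0.094], [0.429, 0.095], [0.439, 0.075], [0.452, 0.103], [0.597, 0.134], [0.631, 0.161]]
cupboard 0.24 [[370, 251], [320, 254], [323, 289], [373, 286]]
[[0.491, -0.201], [0.483, -0.084], [0.401, -0.092], [0.409, -0.208]]
cupboard_door 0.87 [[212, 189], [226, 283], [243, 288], [242, 277], [253, 272], [240, 267], [230, 206]]
[[0.636, 0.176], [0.412, 0.134], [0.401, 0.094], [0.427, 0.098], [0.439, 0.072], [0.45, 0.103], [0.595, 0.131]]
```

View pics/crop0.png

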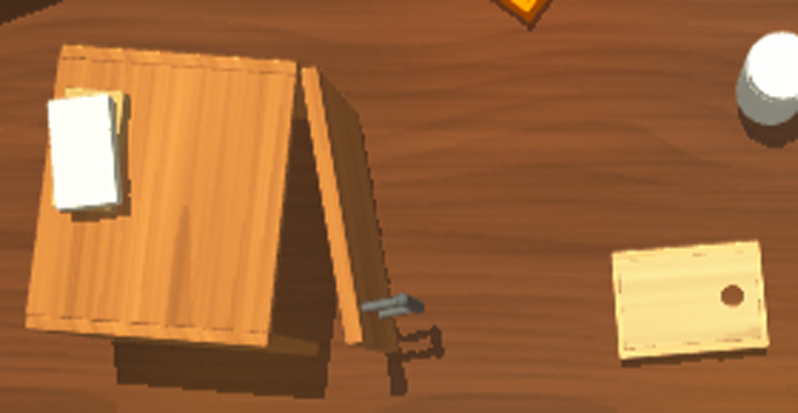

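The crop confirms the pale-wood box, with its dark dot at about (362,269) full-picture. The roof corners read as (127,181), (209,187), (199,287) and (114.5,280). The door's top edge runs from (214,188) to (229,285).

```bash
cat > c.py <<'E'
from h import *
m=camera_model("top"); f=lambda uv,z:at_z("top",uv,z,m)[:2]
C=np.array([f(q,.2) for q in[(126.8,180.8),(208.9,186.8),(199,286.8),(114.5,279.7)]])
print(C.round(3).tolist(),np.linalg.norm(C-np.roll(C,-1,0),axis=1).round(3))
# cupboard frame corners: back-far(+x,-y) front-far(-x,-y) front-near(-x,+y) back-near
L=np.array([[.1,-.12],[-.1,-.12],[-.1,.12],[.1,.12]])
c=C.mean(0);U,S,V=np.linalg.svd(L.T@(C-c));Rt=(U@V).T; print("center",c,"yaw",np.arctan2(Rt[1,0],Rt[0,0]),"res",(C-c-L@Rt.T).round(3).tolist())
D=[f(q,.197) for q in[(211.3,188.5),(216.2,188.5),(231.7,284.7),(226.4,285.4)]]
D=np.array(D);print("door",D.round(3).tolist()); v=(D[2]+D[3]-D[0]-D[1])/2; print(np.linalg.norm(v)); w=-Rt[:,0]; 
lv=Rt.T@v; print("angle",np.arctan2(lv[1],lv[0])-np.pi/2, "local door pts",((D-c)@Rt).round(3).tolist())
for n in range(2):
  for y in(-.108,.108): print("front inner",c+Rt@[-.1,y])
E
python3 c.py
```

```text
[[0.654, 0.381], [0.641, 0.184], [0.403, 0.197], [0.417, 0.395]] [0.198 0.239 0.199 0.237]
center [0.5287735  0.28912759] yaw 1.5088917754584925 res [[-0.001, -0.001], [-0.001, 0.002], [0.0, 0.0], [0.002, -0.001]]
door [[0.638, 0.178], [0.638, 0.167], [0.409, 0.121], [0.407, 0.134]]
0.2342721092223152
angle 0.25424978953535593 local door pts [[-0.104, -0.116], [-0.116, -0.117], [-0.175, 0.109], [-0.163, 0.112]]
front inner [0.63038013 0.18263772]
front inner [0.41479387 0.19600056]
front inner [0.63038013 0.18263772]
front inner [0.41479387 0.19600056]
```

jog_arm:
  dr:
    - [0,0,-0.86]
    - [0,0,-0.86]
    - [0,0,-0.86]
    - [0,0,-0.86]
    - [0,0,-0.86]
    - [0,0,-0.86]
    - [0,0,-0.86]
    - [0,0,-0.86]
    - [0,0,-0.86]
    - [0,0,-0.86]
  dp:
    - [1,0,-0.4]
    - [1,0,-0.4]
    - [1,0,-0.4]
    - [1,0,-0.4]
    - [1,0,-0.4]
    - [1,0,-0.4]
    - [1,0,-0.4]
    - [1,0,-0.4]
    - [1,0,-0.4]
    - [1,0,-0.4]
  hand: [-1,-1,-1,-1,-1,-1,-1,-1,-1,-1]

```text
t: 2.3
tool_pos: [0.3216, -0.5168, 0.2853]
ee_rot: [-2.219, -2.223, -0.0]
force: [0.4, -0.3, 0.7]
width: 0.189
grasp_force: 0.0
```

jog_arm:
  dr:
    - [0,0,0]
    - [0,0,0]
    - [0,0,0]
    - [0,0,0]
    - [0,0,0]
    - [0,0,0]
  dp:
    - [1,0.54,0]
    - [1,0.54,0]
    - [1,0.54,0]
    - [1,0.54,0]
    - [1,0.54,0]
    - [1,0.54,0]
  hand: [-1,-1,-1,-1,-1,-1]

```text
t: 2.9
tool_pos: [0.4307, -0.3136, 0.2858]
ee_rot: [2.217, 2.225, 0.002]
force: [0.4, -0.7, 0.3]
width: 0.009
grasp_force: 0.0
```

jog_arm:
  dr:
    - [0,0,0]
    - [0,0,0]
    - [0,0,0]
    - [0,0,0]
    - [0,0,0]
    - [0,0,0]
  dp:
    - [1,0,0]
    - [1,0,0]
    - [1,0,0]
    - [1,0,0]
    - [1,0,0]
    - [1,0,0]
  hand: [-1,-1,-1,-1,-1,-1]

```text
t: 3.5
tool_pos: [0.4289, -0.1171, 0.2858]
ee_rot: [2.218, 2.222, -0.001]
force: [0.0, -0.9, -0.5]
width: 0.005
grasp_force: 0.0
```

jog_arm:
  dr:
    - [0,0,0]
    - [0,0,0]
    - [0,0,0]
    - [0,0,0]
    - [0,0,0]
    - [0,0,0]
  dp:
    - [1,0,0]
    - [1,0,0]
    - [1,0,0]
    - [1,0,0]
    - [1,0,0]
    - [1,0,0]
  hand: [-1,-1,-1,-1,-1,-1]

```text
t: 4.1
tool_pos: [0.4292, 0.0823, 0.2853]
ee_rot: [2.219, 2.223, -0.002]
force: [0.5, -1.2, -0.1]
width: 0.004
grasp_force: 0.0
```

jog_arm:
  dr:
    - [0,0,0]
    - [0,0,0]
    - [0,0,0]
    - [0,0,0]
    - [0,0,0]
  dp:
    - [0.41,0,0]
    - [0.41,0,0]
    - [0.41,0,0]
    - [0.41,0,0]
    - [0.41,0,0]
  hand: [-1,-1,-1,-1,-1]

```text
t: 4.6
tool_pos: [0.429, 0.163, 0.2853]
ee_rot: [2.223, 2.219, -0.001]
force: [-0.7, 0.1, 0.0]
width: 0.003
grasp_force: 0.0
```

jog_arm:
  dr:
    - [0,0,0]
    - [0,0,0]
    - [0,0,0]
    - [0,0,0]
    - [0,0,0]
    - [0,0,0]
  dp:
    - [0,0,0.2]
    - [0,0,0.4]
    - [0,0,0.6]
    - [0,0,0.77]
    - [0,0,0.77]
    - [0,0,0.77]
  hand: [-1,-1,-1,-1,-1,-1]

```text
t: 5.2
tool_pos: [0.4286, 0.1641, 0.1318]
ee_rot: [-2.222, -2.221, 0.001]
force: [0.3, 0.0, 0.8]
width: 0.007
grasp_force: 0.0
```

```bash
cat > d.py <<'E'
from h import *
# push waypoints: finger radius .195 from hinge along inner face, offset behind it
c=np.array([.5288,.2891]);y=1.509;Rt=np.array([[np.cos(y),-np.sin(y)],[np.sin(y),np.cos(y)]])
s=sense();p0=np.array(s["tool_pos"])[:2];print(p0,s["force"])
h=np.array([-.108,-.118])
for th in np.linspace(.25,1.95,13):
    d=np.array([-np.sin(th),np.cos(th)]); n=np.array([np.cos(th),np.sin(th)]) # n: inward normal
    q=c+Rt@(h+d*.185+n*(.0075+.012)); w=q-p0
    print(round(th,2),q.round(3),"dp",(w[1]/.2).round(2),(w[0]/.2).round(2))
E
python3 d.py
```

```text
[0.42863644 0.16409235] [0.30416067 0.04331311 0.77217355]
0.25 [0.455 0.159] dp -0.03 0.13
0.39 [0.459 0.133] dp -0.16 0.15
0.53 [0.466 0.107] dp -0.28 0.19
0.68 [0.477 0.084] dp -0.4 0.24
0.82 [0.492 0.061] dp -0.51 0.32
0.96 [0.509 0.042] dp -0.61 0.4
1.1 [0.529 0.025] dp -0.7 0.5
1.24 [0.551 0.01 ] dp -0.77 0.61
1.38 [ 0.575 -0.   ] dp -0.82 0.73
1.52 [ 0.601 -0.008] dp -0.86 0.86
1.67 [ 0.627 -0.012] dp -0.88 0.99
1.81 [ 0.653 -0.012] dp -0.88 1.12
1.95 [ 0.679 -0.008] dp -0.86 1.25
```

jog_arm:
  dr:
    - [0,0,0]
    - [0,0,0]
    - [0,0,0]
    - [0,0,0]
    - [0,0,0]
    - [0,0,0]
    - [0,0,0]
    - [0,0,0]
    - [0,0,0]
    - [0,0,0]
  dp:
    - [-0.03,0.13,0]
    - [-0.1,0.14,0]
    - [-0.16,0.15,0]
    - [-0.22,0.17,0]
    - [-0.28,0.19,0]
    - [-0.34,0.21,0]
    - [-0.4,0.24,0]
    - [-0.46,0.28,0]
    - [-0.51,0.32,0]
    - [-0.56,0.36,0]
  hand: [-1,-1,-1,-1,-1,-1,-1,-1,-1,-1]

```text
t: 6.2
tool_pos: [0.5013, 0.0525, 0.1313]
ee_rot: [-2.22, -2.223, -0.0]
force: [-0.3, -0.1, 0.1]
width: 0.005
grasp_force: 0.2
```

jog_arm:
  dr:
    - [0,0,0]
    - [0,0,0]
    - [0,0,0]
    - [0,0,0]
    - [0,0,0]
    - [0,0,0]
    - [0,0,0]
    - [0,0,0]
    - [0,0,0]
    - [0,0,0]
  dp:
    - [-0.05,0.04,0]
    - [-0.14,0.14,0]
    - [-0.18,0.19,0]
    - [-0.21,0.25,0]
    - [-0.26,0.37,0]
    - [-0.28,0.43,0]
    - [-0.3,0.5,0]
    - [-0.32,0.63,0]
    - [-0.32,0.7,0]
    - [-0.32,0.76,0]
  hand: [-1,-1,-1,-1,-1,-1,-1,-1,-1,-1]

```text
t: 7.2
tool_pos: [0.6537, -0.0102, 0.1311]
ee_rot: [-2.219, -2.224, 0.0]
force: [-0.4, -0.5, 0.2]
width: 0.007
grasp_force: 0.0
```

```bash
cat > e.py <<'E'
from h import *
s=sense();print(s["tool_pos"],s["joints"].round(2)); save("top","top1")
for r in outline_of("top","cupboard_door")[:2]:
    c,_=cv2.findContours(r["region"].astype(np.uint8),0,2); c=max(c,key=cv2.contourArea)
    print(r["p"],cv2.approxPolyDP(c,3,True)[:,0].tolist())
E
python3 e.py
```

```text
[ 0.65371124 -0.01020556  0.13109338] [-0.15  0.43  1.4   0.    1.3  -0.15]
0.63 [[270, 176], [257, 179], [252, 201], [277, 197]]
```

View pics/top1.png

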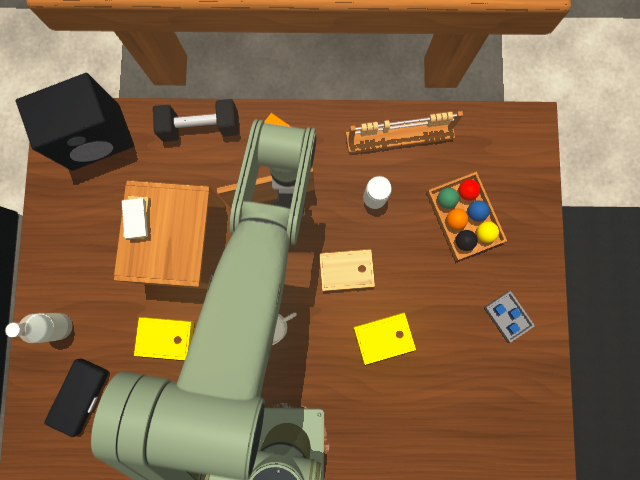

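The door is past square: its top edge runs from (218,188) to about (305,170). The box at (347,270), can and tray are unmoved. I'll retreat and rise next.

jog_arm:
  dr:
    - [0,0,0]
    - [0,0,0]
    - [0,0,0]
    - [0,0,0]
    - [0,0,0]
    - [0,0,0]
    - [0,0,0]
    - [0,0,0]
    - [0,0,0]
    - [0,0,0]
  dp:
    - [0,-0.15,0]
    - [0,-0.3,0]
    - [0,-0.3,-0.2]
    - [0,-0.3,-0.4]
    - [0,-0.3,-0.7]
    - [-0.2,-0.4,-0.7]
    - [-0.4,-0.5,-0.7]
    - [-0.6,-0.6,-0.7]
    - [-0.8,-0.7,-0.7]
    - [-0.9,-0.8,-0.7]
  hand: [-1,-1,-1,-1,-1,-1,0.28,0.28,0.28,0.28]

```text
t: 8.3
tool_pos: [0.4913, -0.1928, 0.2713]
ee_rot: [2.221, 2.221, -0.001]
force: [-0.0, -0.3, 0.7]
width: 0.307
grasp_force: 0.0
```

```bash
cat >> h.py <<'E'
def pose(heading_deg,lean_deg):
    t=np.radians(heading_deg);a=np.radians(lean_deg); h=np.array([np.cos(t),np.sin(t),0]);u=np.array([0,0,1.])
    x=h*np.cos(a)+u*np.sin(a); z=-u*np.cos(a)+h*np.sin(a); return np.c_[x,np.cross(z,x),z]
E
cat > f.py <<'E'
from h import *
print(sense()["tool_pos"]); print(rel([.468,-.28,.2],pose(95.3,32))); print(rel([.466,-.265,.013],pose(95.3,32)))
read_camera("top"); m=camera_model("top")
for r in outline_of("top","cupboard_door")[:1]:
    c,_=cv2.findContours(r["region"].astype(np.uint8),0,2); c=max(c,key=cv2.contourArea)
    a=cv2.approxPolyDP(c,3,True)[:,0];print(r["p"],a.tolist(),[at_z("top",q,.197,m)[:2].round(3).tolist() for q in a])
E
python3 f.py
```

```text
[ 0.49131148 -0.19283254  0.27129857]
(array([-0.436, -0.116,  0.357]), array([ 0.016,  0.356, -0.057]))
(array([-0.36 , -0.126,  1.292]), array([ 0.016,  0.356, -0.057]))
0.69 [[311, 167], [299, 165], [296, 155], [297, 167], [224, 186], [217, 192], [231, 207], [312, 189]] [[0.693, -0.06], [0.698, -0.031], [0.723, -0.023], [0.693, -0.026], [0.644, 0.148], [0.629, 0.164], [0.593, 0.13], [0.639, -0.063]]
```

jog_arm:
  dr:
    - [0.016,0.356,-0.057]
    - [0.016,0.356,-0.057]
    - [0.016,0.356,-0.057]
    - [0.016,0.356,-0.057]
    - [0.016,0.356,-0.057]
    - [0.016,0.356,-0.057]
  dp:
    - [-0.436,-0.116,0.2]
    - [-0.436,-0.116,0.357]
    - [-0.436,-0.116,0.357]
    - [-0.436,-0.116,0.357]
    - [-0.436,-0.116,0.357]
    - [-0.436,-0.116,0.357]
  hand: [0.28,0.28,0.28,0.28,0.28,0.28]

```text
t: 9.0
tool_pos: [0.4703, -0.2772, 0.1994]
ee_rot: [-1.804, -1.982, -0.518]
force: [0.7, 0.9, 0.1]
width: 0.64
grasp_force: 0.0
```

```bash
cat > g.py <<'E'
from h import *
s=sense();print(s["tool_pos"],s["joints"].round(2),s["width"]); print(rel([.466,-.265,.014],pose(95.3,32)))
save("top","top2")
for r in outline_of("top","dominoes")[:5]:
    c,_=cv2.findContours(r["region"].astype(np.uint8),0,2); c=max(c,key=cv2.contourArea); b=cv2.boxPoints(cv2.minAreaRect(c))
    P=np.array([at_z("top",q,.036)[:2] for q in b]); print(round(r["p"],2),P.round(3).tolist(),P.mean(0).round(3))
E
python3 g.py
```

```text
[ 0.47034282 -0.2771813   0.19936865] [-0.88  0.45  1.35  0.31  1.81 -0.97] 0.6404960963479966
(array([-0.439, -0.016,  0.819]), array([-0.001, -0.001,  0.001]))
0.88 [[0.227, 0.402], [0.33, 0.4], [0.32, 0.247], [0.217, 0.251]] [0.274 0.325]
0.86 [[0.502, -0.08], [0.515, -0.22], [0.415, -0.228], [0.402, -0.089]] [ 0.459 -0.154]
0.86 [[0.807, 0.119], [0.897, 0.06], [0.809, -0.061], [0.722, -0.002]] [0.809 0.029]
0.77 [[0.292, -0.156], [0.374, -0.243], [0.338, -0.277], [0.257, -0.191]] [ 0.315 -0.217]
```

Pose reached and box unmoved. I'll descend behind it and look once.

jog_arm:
  dr:
    - [0,0,0]
    - [0,0,0]
    - [0,0,0]
    - [0,0,0]
    - [0,0,0]
    - [0,0,0]
  dp:
    - [-0.11,0,0.2]
    - [-0.22,0,0.41]
    - [-0.33,-0.01,0.62]
    - [-0.439,-0.016,0.81]
    - [-0.439,-0.016,0.819]
    - [-0.439,-0.016,0.819]
  hand: [0.28,0.28,0.28,0.28,0.28,0.28]

```text
t: 9.7
tool_pos: [0.4664, -0.2645, 0.0163]
ee_rot: [-1.803, -1.985, -0.519]
force: [-0.4, -0.1, 0.6]
width: 0.641
grasp_force: 0.0
```

```bash
cat > p.py <<'E'
from h import *
import sys
# plan: box centre pose -> TCP = centre - (.07+.007)*heading
def tcp(x,y,hd,z=.014):
    t=np.radians(hd); return [x-.077*np.cos(t),y-.077*np.sin(t),z]
for a in sys.argv[1:]:
    x,y,h=map(float,a.split(",")); dp,dr=rel(tcp(x,y,h),pose(h,32)); print(a,np.round(tcp(x,y,h),3),dp.tolist(),dr.tolist())
E
python3 - <<'E'
from h import *
s=sense();print(s["tool_pos"],s["force"]); save("side","side1")
E
python3 p.py .458,-.155,95.3 .458,-.14,93 .458,-.11,88 .460,-.08,83 .464,-.05,80 .469,-.02,79
```

```text
[ 0.46642536 -0.26449872  0.01630395] [-0.44039028 -0.06197231  0.55744194]
.458,-.155,95.3 [ 0.465 -0.232  0.014] [0.137, 0.005, 0.106] [0.001, 0.002, 0.003]
.458,-.14,93 [ 0.462 -0.217  0.014] [0.201, -0.004, 0.146] [-0.013, 0.002, 0.024]
.458,-.11,88 [ 0.455 -0.187  0.014] [0.33, -0.023, 0.226] [-0.042, 0.001, 0.071]
.460,-.08,83 [ 0.451 -0.156  0.014] [0.461, -0.032, 0.307] [-0.071, 0.001, 0.119]
.464,-.05,80 [ 0.451 -0.126  0.014] [0.591, -0.017, 0.388] [-0.089, 0.001, 0.147]
.469,-.02,79 [ 0.454 -0.096  0.014] [0.717, 0.015, 0.466] [-0.095, 0.001, 0.156]
```

View pics/side1.png

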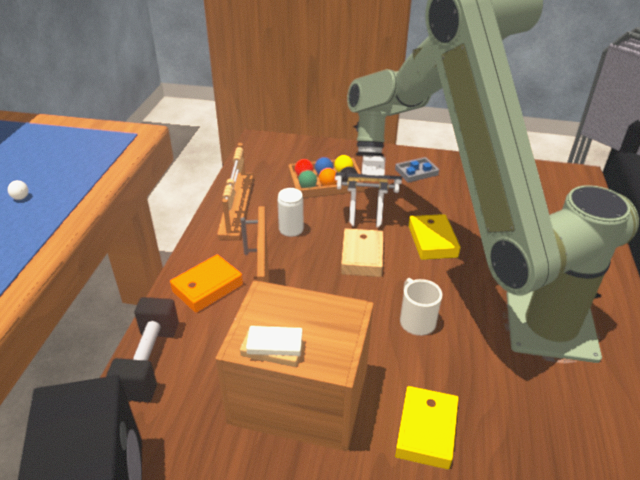

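The fingers straddle the back end of the box at (353,222) and (380,222). The can, tray and yellow box are clear, and the door is open at (262,240). I'll push gently now.

jog_arm:
  dr:
    - [0,0,0]
    - [0,0,0]
    - [-0.007,0,0.012]
    - [-0.013,0,0.024]
    - [-0.028,0,0.048]
    - [-0.042,0,0.071]
    - [-0.057,0,0.095]
    - [-0.071,0,0.119]
    - [-0.08,0,0.133]
    - [-0.089,0,0.147]
  dp:
    - [0.07,0,0.055]
    - [0.137,0.005,0.106]
    - [0.17,0,0.126]
    - [0.201,-0.004,0.146]
    - [0.265,-0.014,0.186]
    - [0.33,-0.023,0.226]
    - [0.395,-0.028,0.266]
    - [0.461,-0.032,0.307]
    - [0.526,-0.025,0.347]
    - [0.591,-0.017,0.388]
  hand: [0.28,0.28,0.28,0.28,0.28,0.28,0.28,0.28,0.28,0.28]

```text
t: 10.75
tool_pos: [0.4506, -0.1275, 0.0134]
ee_rot: [-2.092, -1.746, -0.597]
force: [-0.5, -4.6, 4.3]
width: 0.644
grasp_force: 2.2
```

```bash
sed -i 's/save("top","top2")/read_camera("top")/; /rel(/s/print(rel.*$//' g.py; python3 g.py; python3 p.py .469,-.02,79 .481,.04,79  .493,.10,79
```

```text
[ 0.45064711 -0.12751324  0.01337849] [-0.8   0.43  1.84  0.47  1.25 -0.85] 0.6444575838408009
0.89 [[0.229, 0.4], [0.33, 0.397], [0.319, 0.246], [0.218, 0.251]] [0.274 0.323]
0.73 [[0.806, 0.118], [0.896, 0.059], [0.808, -0.062], [0.72, -0.002]] [0.808 0.028]
0.68 [[0.426, 0.025], [0.527, 0.007], [0.5, -0.132], [0.4, -0.113]] [ 0.464 -0.053]
.469,-.02,79 [ 0.454 -0.096  0.014] [0.127, 0.002, 0.073] [-0.007, -0.001, 0.008]
.481,.04,79 [ 0.466 -0.036  0.014] [0.386, 0.008, 0.235] [-0.007, -0.001, 0.008]
.493,.10,79 [0.478 0.024 0.014] [0.645, 0.015, 0.397] [-0.007, -0.001, 0.008]
```

jog_arm:
  dr:
    - [-0.003,0,0.004]
    - [-0.007,0,0.008]
    - [-0.007,0,0.008]
    - [-0.007,0,0.008]
    - [-0.007,0,0.008]
    - [-0.007,0,0.008]
    - [-0.007,0,0.008]
    - [-0.007,0,0.008]
    - [-0.007,0,0.008]
    - [-0.007,0,0.008]
  dp:
    - [0.064,0,0.036]
    - [0.127,0.002,0.072]
    - [0.192,0.003,0.112]
    - [0.256,0.005,0.152]
    - [0.321,0.006,0.192]
    - [0.386,0.008,0.232]
    - [0.45,0.01,0.272]
    - [0.515,0.012,0.312]
    - [0.58,0.013,0.352]
    - [0.645,0.015,0.39]
  hand: [0.28,0.28,0.28,0.28,0.28,0.28,0.28,0.28,0.28,0.28]

```text
t: 11.85
tool_pos: [0.4781, 0.0243, 0.0136]
ee_rot: [-2.101, -1.73, -0.602]
force: [0.7, -2.4, -1.3]
width: 0.639
grasp_force: 1.1
```

```bash
python3 g.py; python3 p.py .503,.15,80.5 .512,.20,83  .519,.25,85 .524,.285,86.5
```

```text
[0.47810989 0.02433085 0.01364229] [-0.52  0.35  1.96  0.6   1.11 -0.67] 0.6392174920300737
0.97 [[0.309, -0.167], [0.352, -0.307], [0.252, -0.337], [0.21, -0.198]] [ 0.281 -0.252]
0.73 [[0.227, 0.398], [0.33, 0.398], [0.322, 0.247], [0.219, 0.249]] [0.274 0.323]
0.66 [[0.456, 0.176], [0.557, 0.159], [0.529, 0.016], [0.429, 0.035]] [0.493 0.096]
.503,.15,80.5 [0.49  0.074 0.014] [0.211, 0.017, 0.133] [0.007, -0.002, -0.014]
.512,.20,83 [0.503 0.124 0.014] [0.427, 0.031, 0.268] [0.021, -0.002, -0.037]
.519,.25,85 [0.512 0.173 0.014] [0.641, 0.032, 0.403] [0.033, -0.002, -0.056]
.524,.285,86.5 [0.519 0.208 0.014] [0.792, 0.033, 0.498] [0.042, -0.002, -0.07]
```

jog_arm:
  dr:
    - [0.002,0,-0.004]
    - [0.005,0,-0.01]
    - [0.007,0,-0.014]
    - [0.011,0,-0.02]
    - [0.015,0,-0.027]
    - [0.019,0,-0.033]
    - [0.022,0,-0.038]
    - [0.025,0,-0.044]
    - [0.029,0,-0.05]
    - [0.033,0,-0.056]
  dp:
    - [0.07,0.006,0.044]
    - [0.14,0.012,0.088]
    - [0.211,0.017,0.133]
    - [0.275,0.022,0.173]
    - [0.34,0.026,0.213]
    - [0.4,0.03,0.251]
    - [0.46,0.031,0.289]
    - [0.52,0.031,0.327]
    - [0.58,0.032,0.365]
    - [0.641,0.032,0.403]
  hand: [0.28,0.28,0.28,0.28,0.28,0.28,0.28,0.28,0.28,0.28]

```text
t: 12.95
tool_pos: [0.5141, 0.1705, 0.0137]
ee_rot: [-1.999, -1.827, -0.576]
force: [-0.5, -3.9, 0.9]
width: 0.639
grasp_force: 1.7
```

```bash
python3 p.py .522,.27,86 .524,.29,86.5; python3 -c "
from h import *
s=sense();print(s['force'],s['joints'].round(2)); save('side','side2')"
```

```text
.522,.27,86 [0.517 0.193 0.014] [0.098, 0.002, 0.059] [0.008, -0.0, -0.01]
.524,.29,86.5 [0.519 0.213 0.014] [0.183, 0.007, 0.112] [0.011, -0.0, -0.015]
[-0.46161408 -3.86463428  0.87753415] [-0.19  0.39  1.89  0.66  1.03 -0.51]
```

View pics/side2.png

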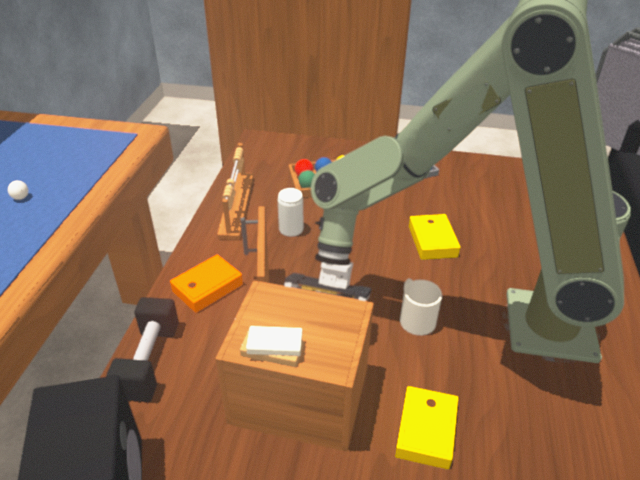

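The gripper body at (330,285) stays in front of the roof edge. Now the last 40 mm, then a retreat the way it came.

jog_arm:
  dr:
    - [0.004,0,-0.005]
    - [0.008,0,-0.01]
    - [0.009,0,-0.012]
    - [0.011,0,-0.015]
    - [0.011,0,-0.015]
    - [0.011,0,-0.015]
    - [0.011,0,-0.015]
  dp:
    - [0.05,0.001,0.03]
    - [0.098,0.002,0.059]
    - [0.14,0.004,0.085]
    - [0.17,0.006,0.104]
    - [0.183,0.007,0.112]
    - [0.183,0.007,0.112]
    - [0.183,0.007,0.112]
  hand: [0.28,0.28,0.28,0.28,0.28,0.28,0.28]

```text
t: 13.7
tool_pos: [0.5187, 0.2131, 0.0141]
ee_rot: [-1.968, -1.85, -0.565]
force: [1.4, 0.2, -0.5]
width: 0.642
grasp_force: 0.0
```

jog_arm:
  dr:
    - [0,0,0]
    - [0,0,0]
    - [0,0,0]
    - [0,0,0]
    - [0,0,0]
    - [0,0,0]
  dp:
    - [-0.1,0,-0.07]
    - [-0.25,0,-0.17]
    - [-0.4,0,-0.3]
    - [-0.6,0,-0.45]
    - [-0.8,0,-0.6]
    - [-0.8,0,-0.6]
  hand: [0.28,0.28,0.28,0.28,0.28,0.28]

```text
t: 14.3
tool_pos: [0.5094, 0.0074, 0.0319]
ee_rot: [-1.98, -1.848, -0.569]
force: [0.0, 0.6, 0.3]
width: 0.641
grasp_force: 0.0
```

jog_arm:
  dr:
    - [0,0,0]
    - [0,0,0]
    - [0,0,0]
    - [0,0,0]
    - [0,0,0]
    - [0,0,0]
    - [0,0,0]
  dp:
    - [0,0,-0.25]
    - [0,0,-0.5]
    - [0,0,-0.75]
    - [-0.2,-0.2,-1]
    - [-0.5,-0.4,-1]
    - [-0.8,-0.5,-1]
    - [-0.8,-0.5,-1]
  hand: [0.28,0.28,0.28,0.28,0.28,0.28,0.28]

```text
t: 15.0
tool_pos: [0.3936, -0.2189, 0.1174]
ee_rot: [-1.969, -1.853, -0.566]
force: [1.1, -0.8, -0.1]
width: 0.641
grasp_force: 0.0
```

```bash
python3 -c "
from h import *
s=sense();print(s['force'],s['tool_pos'],s['t'],s['joints'].round(2)); save('top','top3')
for n,z in(('can',0),('ball_tray',0)): print(n,[(round(r['p'],2),at_z('top',r['uv'],z).round(3)) for r in place_of('top',n)[:1]])
save('wrist','w3')"
```

```text
[ 1.05787692 -0.78004889 -0.07657855] [ 0.39356408 -0.21885604  0.11740569] 15.0 [-0.96  0.32  1.72  0.34  1.56 -0.99]
can []
ball_tray [(0.7, array([ 0.608, -0.485,  0.   ]))]
```

View pics/top3.png

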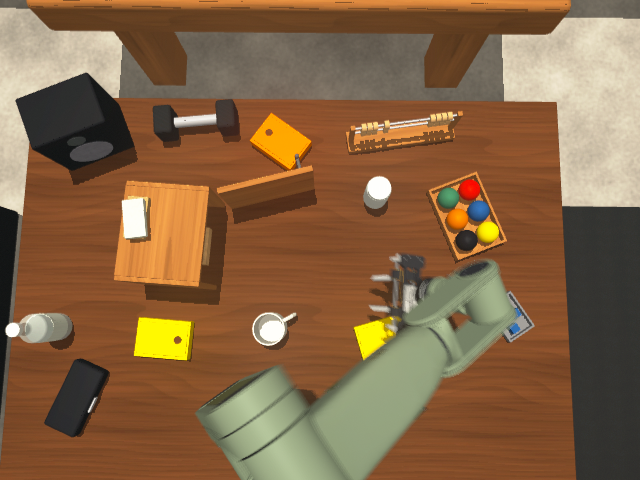

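View pics/w3.png

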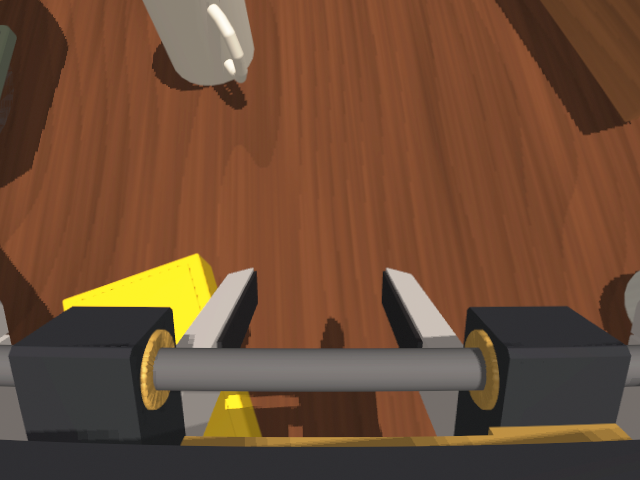

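In the top view the door stands wide open at (218–314, 170–210). The can at (377,192) and the tray are in place. The back end of the box shows as a strip at (207,247) in front of the roof edge, as expected from the oblique view; I'll check it numerically. The wrist view shows only the mug and the yellow box, with the hand clear of both.

```bash
python3 -c "
from h import *
c=np.array([.5288,.2891]);y=1.509;Rt=np.array([[np.cos(y),-np.sin(y)],[np.sin(y),np.cos(y)]])
im=cv2.imread('pics/top3.png')
for r in (232,240,248,256,262): print(r,im[r,196:220].sum(1).tolist())
for uv in((212,230),(209,265)):
  for z in(0,.036): print(uv,z,((at_z('top',uv,z)[:2]-c)@Rt).round(3))
print('front edge px',[proj('top',np.r_[c+Rt@[-.1,k],0]).round(1) for k in(-.05,.05)])
print('can',[(round(r['p'],2),r['uv']) for r in (read_camera('top'),place_of('top','can'))[1]],[(r['p'],at_z('side',r['uv'],0).round(3)) for r in (read_camera('side'),place_of('side','can'))[1]])
print('door',[(r['p'],at_z('top',r['uv'],.132).round(3)) for r in place_of('top','cupboard_door_handle')])
"
```

```text
232 [464, 467, 470, 432, 417, 435, 448, 455, 337, 252, 328, 333, 330, 285, 281, 271, 159, 157, 157, 155, 157, 158, 158, 157]
240 [463, 470, 442, 421, 437, 448, 454, 388, 242, 323, 348, 348, 297, 294, 290, 184, 158, 153, 157, 155, 156, 155, 154, 153]
248 [464, 447, 426, 435, 446, 454, 402, 222, 341, 344, 346, 311, 301, 291, 218, 159, 157, 159, 156, 154, 153, 156, 153, 155]
256 [437, 433, 438, 446, 455, 425, 212, 298, 333, 354, 325, 301, 288, 258, 163, 162, 162, 163, 162, 159, 162, 161, 162, 159]
262 [435, 435, 443, 453, 441, 271, 274, 326, 326, 319, 274, 293, 301, 160, 160, 158, 158, 161, 157, 156, 157, 158, 153, 155]
(212, 230) 0 [-0.07  -0.043]
(212, 230) 0.036 [-0.079 -0.038]
(209, 265) 0 [-0.072  0.054]
(209, 265) 0.036 [-0.08   0.057]
front edge px [array([223. , 228.2]), array([219.4, 264.2])]
can [(0.64, [375.8, 198.1])] [(0.59, array([ 0.67 , -0.236, -0.   ]))]
door [(0.71, array([ 0.732, -0.02 ,  0.132]))]
```

```bash
python3 -c "
from rig import *
print(job_done())"
```

```text
the job is handed in; nothing more can be done
None
```

The cupboard door is open past square (about 1.8 rad). The domino box was slid in and its back end sits about 30 mm inside the front wall edges. The can and ball tray are unmoved, and the job was handed in at about 15 s on the robot's clock.

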